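Return plug gauges to the storage rack in reverse order

TASK

Four plug gauges with red, yellow, blue and white handles stand in a row on the inspection rack (on flat coloured discs). Move them all into the four cells of the empty storage rack in reverse order, counted from each rack's green end block: the gauge now nearest the inspection rack's green end goes to the cell farthest from the storage rack's green end, and so on, until the one now farthest from green ends up nearest to green. Stand each upright, flat on the floor of its own cell, let go of all of them, and never knock a gauge over.

Things in the scene. Friction and masses are not known exactly. Their poses are not given: they have to be found in the camera images.
- gauge_red: Loose plug gauge with a red handle, standing upright, 85 mm tall, about 0.16 kg. Origin: centre of the underside of its foot; z up along its axis. Steel foot 36 mm diameter, 12 mm high; thin steel shank 18 mm diameter up to 36 mm; round handle 22 mm diameter from 36 to 85 mm above the origin, the place to grip it.
- gauge_yellow: Loose plug gauge with a yellow handle, standing upright, 85 mm tall, about 0.16 kg. Origin: centre of the underside of its foot; z up along its axis. Steel foot 36 mm diameter, 12 mm high; thin steel shank 18 mm diameter up to 36 mm; round handle 22 mm diameter from 36 to 85 mm above the origin, the place to grip it.
- gauge_blue: Loose plug gauge with a blue handle, standing upright, 85 mm tall, about 0.16 kg. Origin: centre of the underside of its foot; z up along its axis. Steel foot 36 mm diameter, 12 mm high; thin steel shank 18 mm diameter up to 36 mm; round handle 22 mm diameter from 36 to 85 mm above the origin, the place to grip it.
- gauge_white: Loose plug gauge with a white handle, standing upright, 85 mm tall, about 0.16 kg. Origin: centre of the underside of its foot; z up along its axis. Steel foot 36 mm diameter, 12 mm high; thin steel shank 18 mm diameter up to 36 mm; round handle 22 mm diameter from 36 to 85 mm above the origin, the place to grip it.
- nest_red: Fixed flat red disc on the inspection rack, 54 mm across, 4 mm thick, no lip: the red gauge starts on it and it stays there to show where that gauge stood. Origin: centre of its underside, 14 mm above the table.
- nest_yellow: Fixed flat yellow disc on the inspection rack, 54 mm across, 4 mm thick, no lip: the yellow gauge starts on it and it stays there to show where that gauge stood. Origin: centre of its underside, 14 mm above the table.
- nest_blue: Fixed flat blue disc on the inspection rack, 54 mm across, 4 mm thick, no lip: the blue gauge starts on it and it stays there to show where that gauge stood. Origin: centre of its underside, 14 mm above the table.
- nest_white: Fixed flat white disc on the inspection rack, 54 mm across, 4 mm thick, no lip: the white gauge starts on it and it stays there to show where that gauge stood. Origin: centre of its underside, 14 mm above the table.
- src: Inspection rack, fixed: plain dark slate-blue bar 290 (x) x 80 (y) x 14 mm high. Origin: centre of its underside, at table height. The four coloured discs lie on it at x = -90, -30, 30, 90 mm, y = 0. A green end block at x = +132 mm and a grey one at x = -132 mm, each 18 x 70 mm, tops 48 mm above the table: +x points to the green end. Turned any way.
- dst: Storage rack, fixed, dark slate-blue with light grey cell floors, 290 (x) x 80 (y) mm. Origin: centre of its underside, at table height. Four open cells in a row, centres x = -90, -30, 30, 90 mm, y = 0; each 56 mm square, floor 10 mm and black walls (4 mm thick) 18 mm above the table. Green end block at x = +132 mm, grey one at x = -132 mm, 18 x 70 mm, tops 44 mm up. Turned any way.
Not all that is in view belongs to the job. What is shaped like the gauge_red but orange or turquoise is not meant.

How it is judged:
At the end, for the whole second after the job is handed in: Reverse order from green to green; each gauge upright (0.12 rad), released, at rest, foot within 13 mm of its cell centre along and across the storage rack and within 4 mm of the cell floor's height (((x of nest_red in the frame of src between -0.1 and -0.08 m and x of gauge_red in the frame of dst between 0.077 and 0.103 m) or (x of nest_red in the frame of src between -0.04 and -0.02 m and x of gauge_red in the frame of dst between 0.017 and 0.043 m) or (x of nest_red in the frame of src between 0.02 and 0.04 m and x of gauge_red in the frame of dst between -0.043 and -0.017 m) or (x of nest_red in the frame of src between 0.08 and 0.1 m and x of gauge_red in the frame of dst between -0.103 and -0.077 m)) and y of gauge_red in the frame of dst between -0.013 and 0.013 m and z of gauge_red in the frame of dst between 0.006 and 0.0135 m and angle between each of gauge_red, gauge_yellow, gauge_blue, gauge_white's own z axis and vertical below 0.12 rad and linear speed of each of gauge_red, gauge_yellow, gauge_blue, gauge_white below 0.02 m/s and contact force between each of gauge_red, gauge_yellow, gauge_blue, gauge_white and the fingers below 0.05 N and ((x of nest_yellow in the frame of src between -0.1 and -0.08 m and x of gauge_yellow in the frame of dst between 0.077 and 0.103 m) or (x of nest_yellow in the frame of src between -0.04 and -0.02 m and x of gauge_yellow in the frame of dst between 0.017 and 0.043 m) or (x of nest_yellow in the frame of src between 0.02 and 0.04 m and x of gauge_yellow in the frame of dst between -0.043 and -0.017 m) or (x of nest_yellow in the frame of src between 0.08 and 0.1 m and x of gauge_yellow in the frame of dst between -0.103 and -0.077 m)) and y of gauge_yellow in the frame of dst between -0.013 and 0.013 m and z of gauge_yellow in the frame of dst between 0.006 and 0.0135 m and ((x of nest_blue in the frame of src between -0.1 and -0.08 m and x of gauge_blue in the frame of dst between 0.077 and 0.103 m) or (x of nest_blue in the frame of src between -0.04 and -0.02 m and x of gauge_blue in the frame of dst between 0.017 and 0.043 m) or (x of nest_blue in the frame of src between 0.02 and 0.04 m and x of gauge_blue in the frame of dst between -0.043 and -0.017 m) or (x of nest_blue in the frame of src between 0.08 and 0.1 m and x of gauge_blue in the frame of dst between -0.103 and -0.077 m)) and y of gauge_blue in the frame of dst between -0.013 and 0.013 m and z of gauge_blue in the frame of dst between 0.006 and 0.0135 m and ((x of nest_white in the frame of src between -0.1 and -0.08 m and x of gauge_white in the frame of dst between 0.077 and 0.103 m) or (x of nest_white in the frame of src between -0.04 and -0.02 m and x of gauge_white in the frame of dst between 0.017 and 0.043 m) or (x of nest_white in the frame of src between 0.02 and 0.04 m and x of gauge_white in the frame of dst between -0.043 and -0.017 m) or (x of nest_white in the frame of src between 0.08 and 0.1 m and x of gauge_white in the frame of dst between -0.103 and -0.077 m)) and y of gauge_white in the frame of dst between -0.013 and 0.013 m and z of gauge_white in the frame of dst between 0.006 and 0.0135 m); the robot touches nothing.
It fails at once if a gauge is knocked over (tilted more than 0.8 rad) (angle between any of gauge_red, gauge_yellow, gauge_blue, gauge_white's own z axis and vertical above 0.8 rad).
It also fails if it takes over 112 s, if anything falls off the work surface, if the arm or the gripper's body presses on something with over 40 N, if the wrist force passes 120 N, or if a joint passes its speed limit or range.

ROBOT

A 6-joint arm with a two-finger parallel gripper is mounted at the origin on the work surface. World frame = base frame: x ahead of the robot, y to its left, z up, the work surface at z = 0. Lengths are in m, angles in rad, forces in N, time in s.
With the tool pointing down it reaches from about 0.3 to 0.875 m from the base axis. Payload 6.4 kg.
Tool frame: the origin (TCP) lies midway between the tips of the shut fingers; the grasp point (between the pads) lies 19 mm behind it (r.grip_depth is the z of the grasp point in the tool frame, in m); z points along the fingers, y is the line along which they close (so a half turn about z gives the same grasp; the last joint's range is limited). The gripper opens to 85 mm and grips with 20 to 120 N. Pads are 22 mm wide; open, the fingers measure 114 mm over their backs; the gripper's body (76 mm by 85 mm) begins 54 mm behind the grasp point. The pads swing forward as they close: fully open they stand 13 mm farther back than shut.
Start: joints at [-1.351, 0.181, 1.607, -0, 1.354, -0.206], TCP at [0.238, -0.524, 0.198] pointing down, gripper open.
Joint ranges: [-2.99, 2.99], [-0.89, 2.07], [0.3, 2.58], [-1.14, 4.28], [0, 2.63], [-3.12, 3.12]. Speed limits (rad/s): [2.57, 2.57, 3.01, 3.14, 3.14, 3.14].

INTERFACE

Orientations are given as a unit quaternion [x, y, z, w].
In Python, from cell import monitor, vision, r gives the robot as it stands. The module is installed in compiled form; this text tells all that it offers.
- The arm moves only by the tool arm_command, never from a script. Its arguments are lists of equal length, an entry for each row: "delta_pos": the shift along the tool's x, y, z in cm, a list of three; "dr": the turn, a rotation vector about the tool's x, y, z in degrees, a list of three; "claw": the finger opening in cm, from 0 to 8.54. In form: {"delta_pos": [[tx, ty, tz], ...], "dr": [[rx, ry, rz], ...], "claw": [claw, ...]}. A call has 1 to 20 rows; each row is the pose to reach, as a shift and turn from the pose commanded when the call began, along the tool's axes at that moment; what a row does not reach only later rows make up. A row lasts 1/8 s, in which the tool goes at most 62.5 mm and 10.7 degrees, less where a joint would pass 70% of its speed; a pose out of reach is approached as far as the arm can. A call with a gripper value outside its range is refused whole. The fingers move at their own pace and stop on an object; "newtons" is the grip in N (left out, the last holds). Time passes only in rows, so rows that repeat a pose let the fingers close. It gives the time, the measured TCP pose, the force, the opening and the grip force at its end, in the units of the state.
- monitor.sense(): the state, without advancing time (a new reading comes with each control period).
- vision.get_image(name): name is "scene" or "top" or "wrist"; returns the picture (420x560x3 uint8, red, green, blue); there is no depth.
- vision.camera_model(name): a dict with "intrinsics" (3x3 intrinsics, pixels), "T" (4x4, takes a point from camera to world coordinates). Camera axes: x right, y up, looking along -z (the intrinsics and any distortion apply to the point x, -y, -z); pixel columns grow to the right and rows downward; lengths in m; the calibration is good to about 2 mm. A picture is of the moment at which its call begins: read the wrist's pose just before it. camera_model takes no time and is no camera call; for the wrist camera it gives the pose at the moment of the call.
- r.hand_in(): hands the job in; it is judged then, once.
The state is a dict: "time": time; "joint_pos": joint angles; "qd": joint speeds; "effort": joint torques, N m; "tcp_pos": TCP position; "ee_rot": TCP orientation; "contact_force": force on the tool from outside, world axes, zero at the start; "wrist_torque": the same for the moment, N m; "gripper_width": opening from 0.0 (shut) to 1.0 (fully open); "grip_force": force on a finger pad.
Only numpy, scipy, OpenCV 4.12 (cv2) and the standard library are available. Lean on these libraries where they do the work, as an engineer would, in place of code of your own. Each camera call takes 0.05 s, during which the arm holds its last target. There are 200 camera calls.

## Working session

There is one attempt and no reset: what is moved stays moved. The work goes in short steps, Python scripts to look and compute and a tool call to move; the robot and the scene stay as the last step left them, time stands still between calls to the robot, and variables do not carry over. Pictures are saved under pics/ and viewed, at most 14 in all, crops included, and the job is handed in when it is done.

Besides the shell and the picture viewer there is one more tool, called after "Request:" by a JSON object that holds its "api" and its "payload". arm_command: Moves the arm, as the interface text tells. Its arguments: {"type":"object","properties":{"delta_pos":{"type":"array","items":{"type":"array","items":{"type":"number"}}},"dr":{"type":"array","items":{"type":"array","items":{"type":"number"}}},"claw":{"type":"array","items":{"type":"number"}},"newtons":{"type":"number"}},"required":["delta_pos","dr","claw"]}

```bash
mkdir -p pics; python3 - <<'E'
from cell import monitor, vision, r
import cv2
for n in ("top","scene"):
    cv2.imwrite(f"pics/{n}0.png",vision.get_image(n)[:,:,::-1])
    m=vision.camera_model(n);print(n,m)
print(monitor.sense(), r.grip_depth)
E
```

```text
top {'intrinsics': array([[386.95441523,   0.        , 286.4636643 ],
       [  0.        , 386.95441523, 204.33802849],
       [  0.        ,   0.        ,   1.        ]]), 'T': array([[ 2.27309124e-02,  9.92638790e-01, -1.18960240e-01,
         4.30813740e-01],
       [-9.99736394e-01,  2.29540176e-02,  5.05445216e-04,
        -1.25835684e-02],
       [ 3.23233997e-03,  1.18917392e-01,  9.92898890e-01,
         8.34676356e-01],
       [ 0.00000000e+00,  0.00000000e+00,  0.00000000e+00,
         1.00000000e+00]])}
scene {'intrinsics': array([[461.41110773,   0.        , 285.05177812],
       [  0.        , 461.41110773, 202.1886786 ],
       [  0.        ,   0.        ,   1.        ]]), 'T': array([[ 0.88802159, -0.3856448 ,  0.25039118,  0.74841053],
       [ 0.45979964,  0.74645075, -0.48103593, -0.42888044],
       [-0.00139567,  0.54230007,  0.84018372,  0.79611281],
       [ 0.        ,  0.        ,  0.        ,  1.        ]])}
{'time': 0.1, 'joint_pos': array([-1.35129458e+00,  1.81464990e-01,  1.60790592e+00,  2.55092941e-05,
        1.35381262e+00, -2.06287264e-01]), 'qd': array([-0.0007815 , -0.00263054, -0.00136515, -0.00122102, -0.00173494,
        0.0005032 ]), 'effort': array([ 4.64543955e-04, -4.45879233e+01, -3.52238059e+01, -3.56580949e-04,
        4.13594011e-03, -1.29342542e-06]), 'tcp_pos': array([ 0.23740633, -0.52309859,  0.19717629]), 'ee_rot': array([ 9.77423704e-01,  2.11287176e-01,  7.19749271e-06, -7.95503380e-04]), 'contact_force': array([ 0.6489053 , -0.05744464,  0.17780821]), 'wrist_torque': array([0.00597556, 0.00339277, 0.0179314 ]), 'grip_force': 0.0, 'gripper_width': 1.0002107406359828} -0.0187
```

View pics/top0.png

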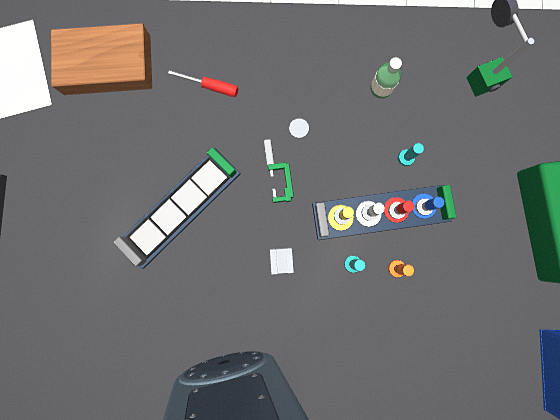

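View pics/scene0.png

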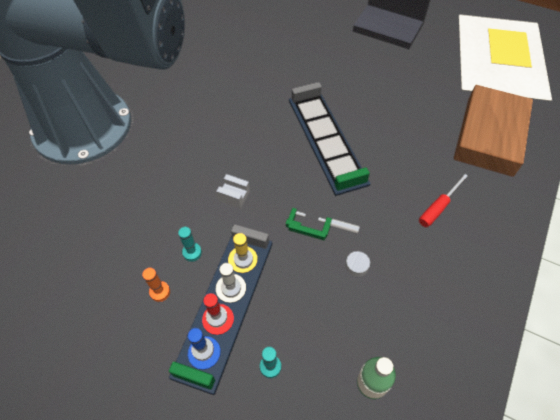

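The top view shows the inspection rack with yellow at (342,213), white (371,211), red (400,209), blue (429,206) and its green end at (448,202). The storage rack runs from grey at (127,250) to green at (222,162). The lookalikes are turquoise at (410,155) and (355,264) and orange at (401,269), all off the rack. The four gauges on same-coloured discs are the ones meant. Next I confirm this in enlarged crops and measure.

```bash
python3 - <<'E'
import cv2, numpy as np
t=cv2.imread("pics/top0.png"); s=cv2.imread("pics/scene0.png")
def crop(im,x,y,w,h,k): return cv2.resize(im[y:y+h,x:x+w],None,fx=k,fy=k,interpolation=cv2.INTER_CUBIC)
cv2.imwrite("pics/c_src_top.png",crop(t,305,175,160,75,5))
cv2.imwrite("pics/c_src_scene.png",crop(s,165,220,115,175,3.4))
a=crop(t,105,140,140,135,2.85); b=crop(s,280,75,100,120,3.4)
h=max(a.shape[0],b.shape[0])
E
```

```text
(no output)
```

View pics/c_src_top.png

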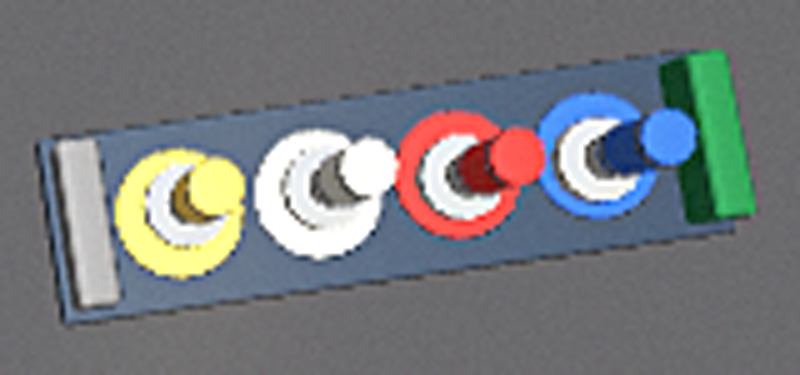

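View pics/c_src_scene.png

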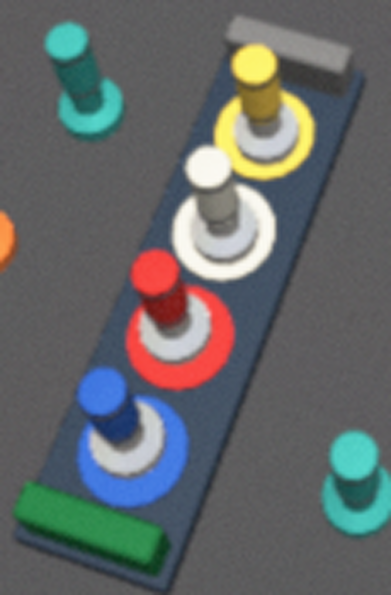

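The crops confirm it: from the green end the order is blue, red, white, yellow, each on its own disc, and the turquoise and orange ones stand off the rack. Now the storage rack.

```bash
python3 - <<'E'
import cv2, numpy as np
t=cv2.imread("pics/top0.png"); s=cv2.imread("pics/scene0.png")
def crop(im,x,y,w,h,k): return cv2.resize(im[y:y+h,x:x+w],None,fx=k,fy=k,interpolation=cv2.INTER_CUBIC)
cv2.imwrite("pics/c_dst.png",np.hstack([crop(t,110,140,130,130,3),crop(s,280,75,130,130,3)]))
# white floors by segmentation
for n,im,(x,y,w,h) in (("top",t,(110,140,130,130)),("scene",s,(285,85,90,105))):
    c=cv2.cvtColor(im,cv2.COLOR_BGR2HSV)[y:y+h,x:x+w]
    m=((c[...,2]>190)&(c[...,1]<40)).astype(np.uint8)
    k,l,st,ce=cv2.connectedComponentsWithStats(m,connectivity=4)
    for i in range(1,k):
        if st[i,4]>60: print(n,st[i],ce[i]+[x,y])
E
```

```text
top [ 82  20  35  35 631] [208.65451664 177.25832013]
top [ 61  40  35  35 646] [188.47213622 196.52786378]
top [ 41  59  35  36 653] [167.7611026  216.60183767]
top [ 20  80  35  35 655] [147.22442748 236.7480916 ]
scene [ 15  15  26  18 302] [311.95033113 108.7218543 ]
scene [ 24  33  27  19 335] [321.50746269 127.09850746]
scene [ 33  51  29  22 378] [331.61375661 146.54232804]
scene [ 43  72  28  19 328] [341.57621951 165.49695122]
```

View pics/c_dst.png

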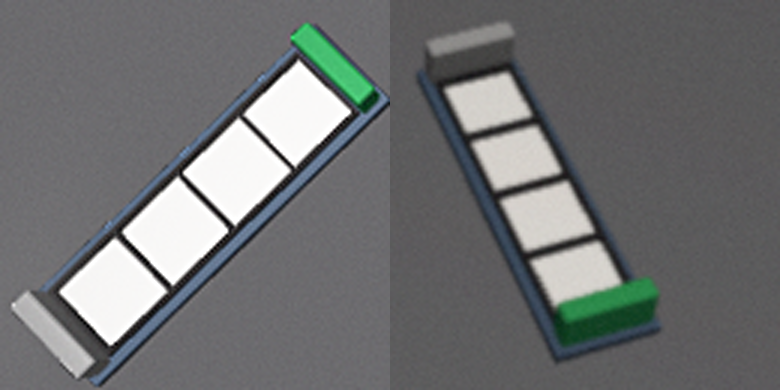

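The storage rack is empty: its grey end is upper-left and its green end lower-right in the scene half of the picture. Now I triangulate.

```bash
cat > h.py <<'E'
import numpy as np, cv2
from scipy.spatial.transform import Rotation as R
from cell import monitor, vision, r
def P(n):
    m=vision.camera_model(n); T=np.linalg.inv(m["T"]); return m["intrinsics"]@np.diag([1,-1,-1])@T[:3]
def tri(a,b): 
    X=cv2.triangulatePoints(P("top"),P("scene"),np.array(a,float).T,np.array(b,float).T); return (X[:3]/X[3]).T
def onz(n,uv,z):
    p=P(n); out=[]
    for u,v in uv:
        A=np.array([p[0]-u*p[2],p[1]-v*p[2]]); out.append(np.linalg.solve(A[:,:2],-A[:,2]*z-A[:,3]))
    return np.array(out)
def line(p,xs):  # fit origin and yaw: p = o + x*d
    xs=np.array(xs); o=p[:,:2].mean(0)-0; d=(xs-xs.mean())@(p[:,:2]-o); d/=np.linalg.norm(d)
    o=o-d*xs.mean(); res=p[:,:2]-(o+xs[:,None]*d); return o,np.arctan2(d[1],d[0]),res
E
python3 - <<'E'
from h import *
np.set_printoptions(precision=4,suppress=True)
f=lambda a,k,o:(np.array(a)+.5)/k-.5+np.array(o)
ht=f([(216,186),(369,167),(517,156),(668,136)],5,(305,175)); hs=f([(256,65),(208,167),(155,273),(103,391)],3.4,(165,220))
dt=f([(180,214),(319,194),(459,174),(598,154)],5,(305,175)); ds=f([(264,132),(224,230),(180,336),(132,450)],3.4,(165,220))
ct=[(208.65,177.26),(188.47,196.53),(167.76,216.6),(147.22,236.75)][::-1]; cs=[(311.95,108.72),(321.5,127.1),(331.6,146.54),(341.6,165.5)]
X=[-.09,-.03,.03,.09]
for nm,a,b,z in (("top of handle",ht,hs,.103),("disc",dt,ds,.018),("cell",ct,cs,.010)):
    p=tri(a,b); print(nm,"\n",p); print(line(p,X))
    for n,uv in (("top",a),("scene",b)):
        q=onz(n,uv,z); print(n,q.ravel(), line(q,X)[:2])
E
```

```text
top of handle 
 [[ 0.5067 -0.131   0.0989]
 [ 0.5149 -0.1898  0.0992]
 [ 0.5206 -0.2469  0.0982]
 [ 0.5298 -0.3046  0.0989]]
(array([ 0.518, -0.218]), np.float64(-1.441907690542483), array([[ 0.0003, -0.0022],
       [ 0.0007, -0.0015],
       [-0.0012,  0.0009],
       [ 0.0002,  0.0027]]))
top [ 0.5069 -0.1298  0.5155 -0.1881  0.521  -0.2445  0.53   -0.3023] (array([ 0.5184, -0.2162]), np.float64(-1.440854504444822))
scene [ 0.5077 -0.133   0.5154 -0.1916  0.5214 -0.2486  0.5304 -0.3057] (array([ 0.5187, -0.2197]), np.float64(-1.4424625285392796))
disc 
 [[ 0.5029 -0.1292  0.0155]
 [ 0.5129 -0.1884  0.0151]
 [ 0.5227 -0.2481  0.0154]
 [ 0.5324 -0.3075  0.0158]]
(array([ 0.5177, -0.2183]), np.float64(-1.4066507921232763), array([[-0.0001,  0.0003],
       [ 0.    ,  0.0003],
       [ 0.0001, -0.0002],
       [-0.    , -0.0004]]))
top [ 0.5035 -0.1283  0.5133 -0.1872  0.5232 -0.2467  0.5332 -0.306 ] (array([ 0.5183, -0.217 ]), np.float64(-1.4052591089841757))
scene [ 0.5031 -0.1306  0.5132 -0.1896  0.5229 -0.2491  0.5323 -0.3083] (array([ 0.5179, -0.2194]), np.float64(-1.4082551728299928))
cell 
 [[0.4522 0.2791 0.0124]
 [0.4958 0.2383 0.0118]
 [0.5398 0.1962 0.0129]
 [0.5815 0.1536 0.0192]]
(array([0.5173, 0.2168]), np.float64(-0.7699077919334318), array([[-0.0005, -0.0003],
       [ 0.    ,  0.0006],
       [ 0.0009,  0.0002],
       [-0.0005, -0.0005]]))
top [0.4535 0.2809 0.4974 0.2399 0.5417 0.198  0.5847 0.1566] (array([0.5193, 0.2189]), np.float64(-0.7583654619538025))
scene [0.4506 0.2804 0.4944 0.2389 0.5381 0.1975 0.5786 0.1595] (array([0.5154, 0.2191]), np.float64(-0.7569258315809775))
```

```bash
cat >> h.py <<'E'
PICK=dict(b=(.530,-.3043),r=(.5208,-.2468),w=(.515,-.190),y=(.507,-.131)); A=np.radians(99.4)
PLACE=dict(b=(.452,.2805),r=(.4955,.2392),w=(.5391,.1978),y=(.5826,.1565)); B=np.radians(136.5)
def need(xy,z,phi,pos=None,rot=None):
    s=monitor.sense(); q=R.from_quat(s["ee_rot"]) if rot is None else rot; p=s["tcp_pos"] if pos is None else pos
    g=R.from_matrix([[np.cos(phi),np.sin(phi),0],[np.sin(phi),-np.cos(phi),0],[0,0,-1]])
    d=q.inv().apply(np.r_[xy,z]-p)*100; w=(q.inv()*g).as_rotvec(degrees=True)
    print("t %.2f"%s["time"],"delta cm",d.round(2),"dr deg",w.round(2)); return np.r_[xy,z],g
E
python3 - <<'E'
from h import *
need(PICK["b"],.2,A)
for c in "brwy":  # legs between hovers
    p,g=need(PLACE[c],.2,B,np.r_[PICK[c],.2],R.from_matrix([[np.cos(A),np.sin(A),0],[np.sin(A),-np.cos(A),0],[0,0,-1]]))
E
```

```text
t 0.10 delta cm [35.68 -7.84 -0.26] dr deg [-6.0e-02 -8.0e-02 -7.5e+01]
t 0.10 delta cm [58.97  1.86  0.  ] dr deg [  0.    0.  -37.1]
t 0.10 delta cm [48.36  5.44  0.  ] dr deg [  0.    0.  -37.1]
t 0.10 delta cm [37.87  8.71  0.  ] dr deg [  0.    0.  -37.1]
t 0.10 delta cm [27.13 12.15  0.  ] dr deg [  0.    0.  -37.1]
```

Request:
{"api": "arm_command", "payload": {"delta_pos": [[4, -0.9, 0], [8, -1.8, 0], [12, -2.6, 0], [16, -3.5, 0], [20, -4.4, -0.1], [24, -5.2, -0.1], [28, -6.1, -0.2], [32, -7, -0.2], [35, -7.7, -0.3], [35.7, -7.8, -0.3], [35.7, -7.8, -0.3], [35.7, -7.8, -0.3]], "dr": [[0, 0, -8], [0, 0, -16], [0, 0, -24], [0, 0, -32], [0, 0, -40], [0, 0, -48], [0, 0, -56], [0, 0, -64], [0, 0, -72], [0, 0, -75], [0, 0, -75], [0, 0, -75]], "claw": [5.5, 5.5, 5.5, 5.5, 5.5, 5.5, 5.5, 5.5, 5.5, 5.5, 5.5, 5.5], "newtons": 40}}

```text
time: 1.6
tcp_pos: [0.5299, -0.3054, 0.2006]
ee_rot: [0.647, 0.762, -0.0, -0.0]
contact_force: [1.0, -0.8, 0.8]
gripper_width: 0.647
grip_force: 0.0
```

```bash
python3 - <<'E'
from h import *
need(PICK["b"],.06,A)
m=vision.camera_model("wrist"); im=vision.get_image("wrist")
p=P("wrist")
np.set_printoptions(precision=1,suppress=True)
im=im[:,:,::-1].copy()
for c in "brwy":
    for z in (.103,.018):
        X=p@np.r_[PICK[c],z,1]; u=X[:2]/X[2]; print(c,z,u)
        if 0<u[0]<560 and 0<u[1]<420: cv2.drawMarker(im,tuple(int(round(v)) for v in u),(255,0,255),0,9,1)
cv2.imwrite("pics/w1.png",im)
E
```

```text
t 1.60 delta cm [ 0.1   0.03 14.06] dr deg [-0.04 -0.03 -0.09]
b 0.103 [276.1 196.4]
b 0.018 [276.1 180.1]
r 0.103 [276.4 133.4]
r 0.018 [276.3 131.1]
w 0.103 [280.5  64.2]
w 0.018 [279.4  78.9]
y 0.103 [282.9 -17.4]
y 0.018 [281.1  18.9]
```

View pics/w1.png

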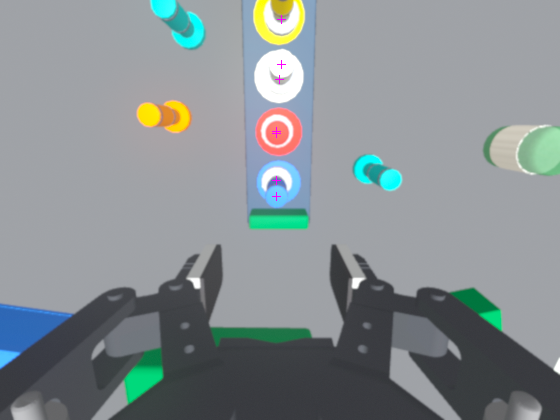

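The wrist view agrees with the estimates: the blue top is at (277,194) against a predicted (276,196). The fingers clear the neighbouring gauges, so I grasp blue.

Request:
{"api": "arm_command", "payload": {"delta_pos": [[0.1, 0, 4], [0.1, 0, 8], [0.1, 0, 11], [0.1, 0, 13], [0.1, 0, 14], [0.1, 0, 14], [0.1, 0, 14], [0.1, 0, 14], [0.1, 0, 14], [0.1, 0, 14], [0.1, 0, 14], [0.1, 0, 13], [0.1, 0, 11], [0.1, 0, 8], [0.1, 0, 4], [0.1, 0, 0], [0.1, 0, 0]], "dr": [[0, 0, 0], [0, 0, 0], [0, 0, 0], [0, 0, 0], [0, 0, 0], [0, 0, 0], [0, 0, 0], [0, 0, 0], [0, 0, 0], [0, 0, 0], [0, 0, 0], [0, 0, 0], [0, 0, 0], [0, 0, 0], [0, 0, 0], [0, 0, 0], [0, 0, 0]], "claw": [5.5, 5.5, 5.5, 5.5, 5.5, 5.5, 1.5, 1.5, 1.5, 1.5, 1.5, 1.5, 1.5, 1.5, 1.5, 1.5, 1.5], "newtons": 40}}

```text
time: 3.78
tcp_pos: [0.5325, -0.3059, 0.2067]
ee_rot: [0.647, 0.763, -0.0, 0.005]
contact_force: [0.8, -0.2, -2.0]
gripper_width: 0.223
grip_force: 39.2
```

```bash
python3 - <<'E'
from h import *
need(PLACE["b"],.2,B)
E
```

```text
t 3.77 delta cm [59.17  1.64  0.26] dr deg [  0.2    0.5  -37.09]
```

Request:
{"api": "arm_command", "payload": {"delta_pos": [[2, 0, 0], [6, 0.1, 0], [10, 0.2, 0], [15, 0.4, 0], [20, 0.5, 0], [25, 0.7, 0], [30, 0.8, 0], [35, 1, 0], [40, 1.1, 0], [45, 1.3, 0], [50, 1.4, 0], [54, 1.5, 0], [57, 1.6, 0], [59, 1.6, 0], [59.2, 1.6, 0], [59.2, 1.6, 0], [59.2, 1.6, 0]], "dr": [[0, 0, -1], [0, 0, -3], [0, 0, -6], [0, 0, -9], [0, 0, -12], [0, 0, -15], [0, 0, -18], [0, 0, -21], [0, 0, -25], [0, 0, -28], [0, 0, -31], [0, 0, -34], [0, 0, -36], [0, 0, -37], [0, 0, -37], [0, 0, -37], [0, 0, -37]], "claw": [1.5, 1.5, 1.5, 1.5, 1.5, 1.5, 1.5, 1.5, 1.5, 1.5, 1.5, 1.5, 1.5, 1.5, 1.5, 1.5, 1.5]}}

```text
time: 5.9
tcp_pos: [0.4493, 0.2817, 0.2007]
ee_rot: [0.372, 0.928, -0.0, -0.0]
contact_force: [-0.1, 0.2, -1.9]
gripper_width: 0.223
grip_force: 39.3
```

```bash
python3 - <<'E'
from h import *
need(PLACE["b"],.054,B)
a=vision.get_image("scene")[:,:,::-1]; w=vision.get_image("wrist")[:,:,::-1]
cv2.imwrite("pics/b2.png",np.hstack([cv2.resize(a[20:220,220:420],(400,400)),cv2.resize(w,(400,400))]))
E
```

```text
t 5.90 delta cm [-0.28  0.12 14.67] dr deg [-0.04 -0.01 -0.16]
```

View pics/b2.png

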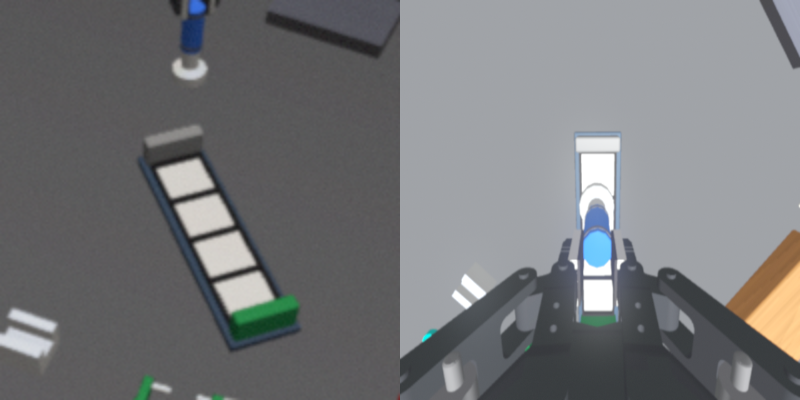

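Blue hangs upright, held by its handle, with the storage rack below and the grey end ahead. I place it.

Request:
{"api": "arm_command", "payload": {"delta_pos": [[-0.3, 0.1, 3], [-0.3, 0.1, 7], [-0.3, 0.1, 10], [-0.3, 0.1, 12], [-0.3, 0.1, 13.5], [-0.3, 0.1, 14.3], [-0.3, 0.1, 14.7], [-0.3, 0.1, 14.8], [-0.3, 0.1, 14.8]], "dr": [[0, 0, 0], [0, 0, 0], [0, 0, 0], [0, 0, 0], [0, 0, 0], [0, 0, 0], [0, 0, 0], [0, 0, 0], [0, 0, 0]], "claw": [1.5, 1.5, 1.5, 1.5, 1.5, 1.5, 1.5, 1.5, 1.5]}}

```text
time: 7.12
tcp_pos: [0.4533, 0.2814, 0.0546]
ee_rot: [0.371, 0.928, 0.001, 0.001]
contact_force: [-1.7, -1.6, 4.9]
gripper_width: 0.223
grip_force: 40.0
```

The wrist force went from -2 N to +5 N, so the foot is on the floor. I let go and lift.

Request:
{"api": "arm_command", "payload": {"delta_pos": [[0, 0, 0], [0, 0, 0], [0, 0, 0], [0, 0, 0], [0, 0, 0], [0, 0, -2], [0, 0, -5], [0, 0, -9], [0, 0, -13], [0, 0, -15], [0, 0, -15], [0, 0, -15]], "dr": [[0, 0, 0], [0, 0, 0], [0, 0, 0], [0, 0, 0], [0, 0, 0], [0, 0, 0], [0, 0, 0], [0, 0, 0], [0, 0, 0], [0, 0, 0], [0, 0, 0], [0, 0, 0]], "claw": [5.5, 5.5, 5.5, 5.5, 5.5, 5.5, 5.5, 5.5, 5.5, 5.5, 5.5, 5.5]}}

```text
time: 8.62
tcp_pos: [0.4516, 0.2809, 0.2017]
ee_rot: [0.371, 0.928, -0.001, -0.001]
contact_force: [-0.5, 0.1, 0.4]
gripper_width: 0.646
grip_force: 0.0
```

```bash
python3 - <<'E'
from h import *
need(PICK["r"],.2,A)
t=vision.get_image("top")[:,:,::-1];a=vision.get_image("scene")[:,:,::-1]; w=vision.get_image("wrist")[:,:,::-1]
cv2.imwrite("pics/b3.png",np.hstack([cv2.resize(a[60:200,260:400],(400,400)),cv2.resize(w[60:340,140:420],(400,400))]))
E
```

```text
t 8.62 delta cm [-41.41 -33.43   0.19] dr deg [-1.0e-01 -2.0e-02  3.7e+01]
```

View pics/b3.png

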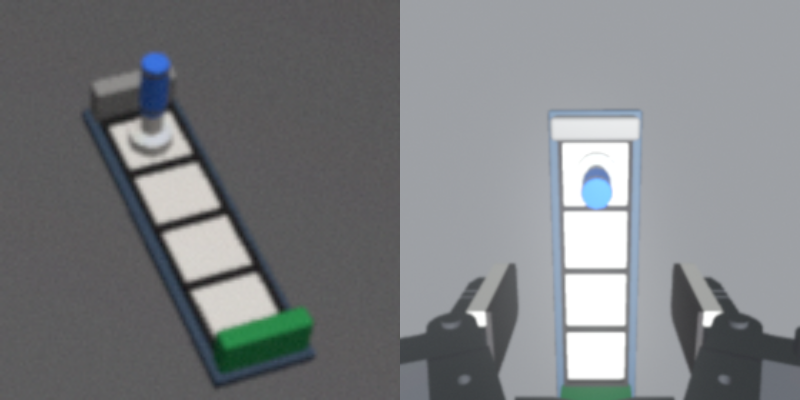

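Blue stands centred in the cell next to the grey end. Red is next.

Request:
{"api": "arm_command", "payload": {"delta_pos": [[-2, -1.6, 0], [-6, -4.8, 0], [-10, -8.1, 0], [-14, -11.3, 0], [-18, -14.5, 0], [-22, -17.8, 0], [-26, -21, 0], [-30, -24.2, 0], [-34, -27.4, 0], [-38, -30.7, 0], [-40, -32.3, 0.1], [-41, -33.1, 0.2], [-41.4, -33.4, 0.2], [-41.4, -33.4, 0.2], [-41.4, -33.4, 0.2]], "dr": [[0, 0, 2], [0, 0, 5], [0, 0, 9], [0, 0, 12], [0, 0, 16], [0, 0, 20], [0, 0, 23], [0, 0, 27], [0, 0, 30], [0, 0, 34], [0, 0, 36], [0, 0, 37], [0, 0, 37], [0, 0, 37], [0, 0, 37]], "claw": [5.5, 5.5, 5.5, 5.5, 5.5, 5.5, 5.5, 5.5, 5.5, 5.5, 5.5, 5.5, 5.5, 5.5, 5.5]}}

```text
time: 10.65
tcp_pos: [0.5219, -0.2451, 0.2011]
ee_rot: [0.646, 0.763, 0.0, -0.0]
contact_force: [1.1, 0.3, 0.2]
gripper_width: 0.647
grip_force: 0.0
```

```bash
python3 - <<'E'
from h import *
need(PICK["r"],.06,A)
E
```

```text
t 10.65 delta cm [-0.16 -0.14 14.11] dr deg [ 0.01 -0.01  0.09]
```

Request:
{"api": "arm_command", "payload": {"delta_pos": [[-0.2, -0.1, 4], [-0.2, -0.1, 8], [-0.2, -0.1, 11], [-0.2, -0.1, 13], [-0.2, -0.1, 14.1], [-0.2, -0.1, 14.1], [-0.2, -0.1, 14.1], [-0.2, -0.1, 14.1], [-0.2, -0.1, 14.1], [-0.2, -0.1, 14.1], [-0.2, -0.1, 14.1], [-0.2, -0.1, 13], [-0.2, -0.1, 11], [-0.2, -0.1, 8], [-0.2, -0.1, 4], [-0.2, -0.1, 0], [-0.2, -0.1, 0], [-0.2, -0.1, 0]], "dr": [[0, 0, 0], [0, 0, 0], [0, 0, 0], [0, 0, 0], [0, 0, 0], [0, 0, 0], [0, 0, 0], [0, 0, 0], [0, 0, 0], [0, 0, 0], [0, 0, 0], [0, 0, 0], [0, 0, 0], [0, 0, 0], [0, 0, 0], [0, 0, 0], [0, 0, 0], [0, 0, 0]], "claw": [5.5, 5.5, 5.5, 5.5, 5.5, 5.5, 1.5, 1.5, 1.5, 1.5, 1.5, 1.5, 1.5, 1.5, 1.5, 1.5, 1.5, 1.5]}}

```text
time: 12.9
tcp_pos: [0.5205, -0.248, 0.2004]
ee_rot: [0.647, 0.763, -0.0, -0.001]
contact_force: [-1.5, -0.1, -1.0]
gripper_width: 0.226
grip_force: 39.3
```

```bash
python3 - <<'E'
from h import *
need(PLACE["r"],.2,B)
E
```

```text
t 12.90 delta cm [48.48  5.48  0.07] dr deg [-2.000e-02 -5.000e-02 -3.711e+01]
```

Request:
{"api": "arm_command", "payload": {"delta_pos": [[2, 0.2, 0], [6, 0.7, 0], [10, 1.1, 0], [15, 1.7, 0], [20, 2.3, 0], [25, 2.8, 0], [30, 3.4, 0], [35, 4, 0], [40, 4.5, 0], [44, 5, 0], [47, 5.3, 0], [48.2, 5.5, 0], [48.5, 5.5, 0], [48.5, 5.5, 0], [48.5, 5.5, 0]], "dr": [[0, 0, -1], [0, 0, -4], [0, 0, -8], [0, 0, -12], [0, 0, -16], [0, 0, -20], [0, 0, -24], [0, 0, -28], [0, 0, -31], [0, 0, -34], [0, 0, -36], [0, 0, -37], [0, 0, -37.1], [0, 0, -37.1], [0, 0, -37.1]], "claw": [1.5, 1.5, 1.5, 1.5, 1.5, 1.5, 1.5, 1.5, 1.5, 1.5, 1.5, 1.5, 1.5, 1.5, 1.5]}}

```text
time: 14.78
tcp_pos: [0.4963, 0.2381, 0.2009]
ee_rot: [0.371, 0.929, -0.0, -0.0]
contact_force: [0.2, -0.8, -2.1]
gripper_width: 0.224
grip_force: 39.3
```

```bash
python3 - <<'E'
from h import *
need(PLACE["r"],.054,B)
E
```

```text
t 14.78 delta cm [ 0.13  0.03 14.69] dr deg [-0.02  0.01 -0.09]
```

Request:
{"api": "arm_command", "payload": {"delta_pos": [[0.1, 0, 4], [0.1, 0, 8], [0.1, 0, 11], [0.1, 0, 13], [0.1, 0, 14.2], [0.1, 0, 14.7], [0.1, 0, 14.8], [0.1, 0, 14.8], [0.1, 0, 14.8], [0.1, 0, 14.8], [0.1, 0, 14.8], [0.1, 0, 14.8], [0.1, 0, 14.8], [0.1, 0, 13], [0.1, 0, 10], [0.1, 0, 6], [0.1, 0, 2], [0.1, 0, 0], [0.1, 0, 0], [0.1, 0, 0]], "dr": [[0, 0, 0], [0, 0, 0], [0, 0, 0], [0, 0, 0], [0, 0, 0], [0, 0, 0], [0, 0, 0], [0, 0, 0], [0, 0, 0], [0, 0, 0], [0, 0, 0], [0, 0, 0], [0, 0, 0], [0, 0, 0], [0, 0, 0], [0, 0, 0], [0, 0, 0], [0, 0, 0], [0, 0, 0], [0, 0, 0]], "claw": [1.5, 1.5, 1.5, 1.5, 1.5, 1.5, 1.5, 1.5, 5.5, 5.5, 5.5, 5.5, 5.5, 5.5, 5.5, 5.5, 5.5, 5.5, 5.5, 5.5]}}

```text
time: 17.27
tcp_pos: [0.4948, 0.2396, 0.2004]
ee_rot: [0.371, 0.929, -0.0, -0.0]
contact_force: [-0.5, -0.3, -0.5]
gripper_width: 0.643
grip_force: 0.0
```

```bash
python3 - <<'E'
from h import *
need(PICK["w"],.2,A)
E
```

```text
t 17.27 delta cm [-31.04 -29.77   0.05] dr deg [-5.00e-02 -2.00e-02  3.71e+01]
```

Request:
{"api": "arm_command", "payload": {"delta_pos": [[-2, -1.9, 0], [-5, -4.8, 0], [-9, -8.6, 0], [-13, -12.5, 0], [-17, -16.3, 0], [-21, -20.1, 0], [-25, -24, 0], [-28, -26.9, 0], [-30, -28.8, 0], [-31, -29.7, 0], [-31, -29.8, 0], [-31, -29.8, 0], [-31, -29.8, 0]], "dr": [[0, 0, 2], [0, 0, 6], [0, 0, 10], [0, 0, 15], [0, 0, 20], [0, 0, 25], [0, 0, 30], [0, 0, 33], [0, 0, 36], [0, 0, 37], [0, 0, 37], [0, 0, 37], [0, 0, 37]], "claw": [5.5, 5.5, 5.5, 5.5, 5.5, 5.5, 5.5, 5.5, 5.5, 5.5, 5.5, 5.5, 5.5]}}

```text
time: 18.9
tcp_pos: [0.5152, -0.1886, 0.201]
ee_rot: [0.645, 0.764, 0.0, -0.0]
contact_force: [-0.1, 0.7, -0.0]
gripper_width: 0.643
grip_force: 0.0
```

```bash
python3 - <<'E'
from h import *
need(PICK["w"],.06,A)
a=vision.get_image("top")[:,:,::-1]; s=vision.get_image("scene")[:,:,::-1]
cv2.imwrite("pics/m.png",np.hstack([cv2.resize(a[130:280,100:250],(400,400)),cv2.resize(s[60:200,260:400],(400,400))]))
E
```

```text
t 18.90 delta cm [-0.14 -0.04 14.1 ] dr deg [-0.   -0.02  0.2 ]
```

View pics/m.png

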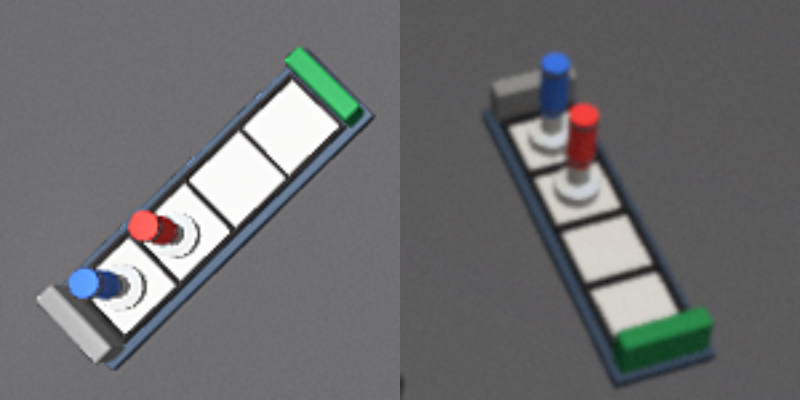

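Blue and red stand upright and centred in the two cells nearest the grey end. White is next.

Request:
{"api": "arm_command", "payload": {"delta_pos": [[-0.1, 0, 4], [-0.1, 0, 8], [-0.1, 0, 11], [-0.1, 0, 13], [-0.1, 0, 14.1], [-0.1, 0, 14.1], [-0.1, 0, 14.1], [-0.1, 0, 14.1], [-0.1, 0, 14.1], [-0.1, 0, 14.1], [-0.1, 0, 14.1], [-0.1, 0, 13], [-0.1, 0, 11], [-0.1, 0, 8], [-0.1, 0, 4], [-0.1, 0, 0], [-0.1, 0, 0], [-0.1, 0, 0]], "dr": [[0, 0, 0], [0, 0, 0], [0, 0, 0], [0, 0, 0], [0, 0, 0], [0, 0, 0], [0, 0, 0], [0, 0, 0], [0, 0, 0], [0, 0, 0], [0, 0, 0], [0, 0, 0], [0, 0, 0], [0, 0, 0], [0, 0, 0], [0, 0, 0], [0, 0, 0], [0, 0, 0]], "claw": [5.5, 5.5, 5.5, 5.5, 5.5, 5.5, 1.5, 1.5, 1.5, 1.5, 1.5, 1.5, 1.5, 1.5, 1.5, 1.5, 1.5, 1.5]}}

```text
time: 21.25
tcp_pos: [0.5147, -0.1904, 0.2005]
ee_rot: [0.646, 0.763, -0.0, -0.0]
contact_force: [-1.4, -0.8, -1.3]
gripper_width: 0.228
grip_force: 39.3
```

```bash
python3 - <<'E'
from h import *
need(PLACE["w"],.2,B)
E
```

```text
t 21.25 delta cm [37.89  8.81  0.07] dr deg [-3.0e-02 -5.0e-02 -3.7e+01]
```

Request:
{"api": "arm_command", "payload": {"delta_pos": [[2, 0.5, 0], [5, 1.2, 0], [9, 2.1, 0], [13, 3, 0], [17, 4, 0], [21, 4.9, 0], [25, 5.8, 0], [29, 6.7, 0], [33, 7.7, 0], [36, 8.4, 0], [37.5, 8.7, 0], [37.9, 8.8, 0], [37.9, 8.8, 0], [37.9, 8.8, 0]], "dr": [[0, 0, -1], [0, 0, -4], [0, 0, -8], [0, 0, -12], [0, 0, -16], [0, 0, -20], [0, 0, -24], [0, 0, -28], [0, 0, -32], [0, 0, -35], [0, 0, -36], [0, 0, -37], [0, 0, -37], [0, 0, -37]], "claw": [1.5, 1.5, 1.5, 1.5, 1.5, 1.5, 1.5, 1.5, 1.5, 1.5, 1.5, 1.5, 1.5, 1.5]}}

```text
time: 23.0
tcp_pos: [0.5396, 0.1966, 0.2009]
ee_rot: [0.371, 0.928, -0.0, -0.0]
contact_force: [0.3, -0.5, -1.8]
gripper_width: 0.224
grip_force: 39.3
```

```bash
python3 - <<'E'
from h import *
need(PLACE["w"],.053,B)
E
```

```text
t 23.00 delta cm [ 0.12  0.06 14.79] dr deg [-0.02  0.01 -0.1 ]
```

Request:
{"api": "arm_command", "payload": {"delta_pos": [[0.1, 0, 4], [0.1, 0, 8], [0.1, 0, 11], [0.1, 0, 13], [0.1, 0, 14.2], [0.1, 0, 14.7], [0.1, 0, 14.8], [0.1, 0, 14.8], [0.1, 0, 14.8], [0.1, 0, 14.8], [0.1, 0, 14.8], [0.1, 0, 14.8], [0.1, 0, 14.8], [0.1, 0, 13], [0.1, 0, 10], [0.1, 0, 6], [0.1, 0, 2], [0.1, 0, 0], [0.1, 0, 0], [0.1, 0, 0]], "dr": [[0, 0, 0], [0, 0, 0], [0, 0, 0], [0, 0, 0], [0, 0, 0], [0, 0, 0], [0, 0, 0], [0, 0, 0], [0, 0, 0], [0, 0, 0], [0, 0, 0], [0, 0, 0], [0, 0, 0], [0, 0, 0], [0, 0, 0], [0, 0, 0], [0, 0, 0], [0, 0, 0], [0, 0, 0], [0, 0, 0]], "claw": [1.5, 1.5, 1.5, 1.5, 1.5, 1.5, 1.5, 1.5, 5.5, 5.5, 5.5, 5.5, 5.5, 5.5, 5.5, 5.5, 5.5, 5.5, 5.5, 5.5]}}

```text
time: 25.5
tcp_pos: [0.5382, 0.1982, 0.2004]
ee_rot: [0.371, 0.929, -0.0, -0.0]
contact_force: [0.0, 0.6, 0.5]
gripper_width: 0.641
grip_force: 0.0
```

```bash
python3 - <<'E'
from h import *
need(PICK["y"],.2,A)
E
```

```text
t 25.50 delta cm [-20.39 -26.03   0.05] dr deg [-5.00e-02 -2.00e-02  3.71e+01]
```

Request:
{"api": "arm_command", "payload": {"delta_pos": [[-1, -1.3, 0], [-3, -3.8, 0], [-6, -7.7, 0], [-9, -11.5, 0], [-12, -15.3, 0], [-15, -19.1, 0], [-18, -23, 0], [-19.5, -25, 0], [-20.4, -26, 0], [-20.5, -26, 0], [-20.5, -26, 0], [-20.5, -26, 0]], "dr": [[0, 0, 2], [0, 0, 6], [0, 0, 11], [0, 0, 16], [0, 0, 21], [0, 0, 27], [0, 0, 32], [0, 0, 35], [0, 0, 37], [0, 0, 37], [0, 0, 37], [0, 0, 37]], "claw": [5.5, 5.5, 5.5, 5.5, 5.5, 5.5, 5.5, 5.5, 5.5, 5.5, 5.5, 5.5]}}

```text
time: 27.0
tcp_pos: [0.5086, -0.1304, 0.2009]
ee_rot: [0.645, 0.764, 0.0, -0.0]
contact_force: [-0.1, -0.1, -0.3]
gripper_width: 0.643
grip_force: 0.0
```

```bash
python3 - <<'E'
from h import *
need(PICK["y"],.06,A)
a=vision.get_image("top")[:,:,::-1]; s=vision.get_image("wrist")[:,:,::-1]
cv2.imwrite("pics/m2.png",np.hstack([cv2.resize(a[130:280,100:250],(400,400)),cv2.resize(s,(400,400))]))
E
```

```text
t 27.00 delta cm [-0.03 -0.17 14.09] dr deg [-0.01 -0.01  0.2 ]
```

View pics/m2.png

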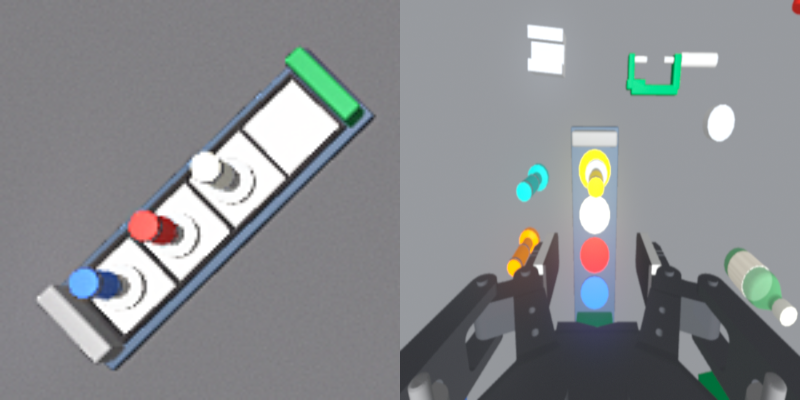

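Three are placed and standing well. Only yellow is left on the rack, and the turquoise lookalike beside it is clear of the fingers.

Request:
{"api": "arm_command", "payload": {"delta_pos": [[0, -0.2, 4], [0, -0.2, 8], [0, -0.2, 11], [0, -0.2, 13], [0, -0.2, 14.1], [0, -0.2, 14.1], [0, -0.2, 14.1], [0, -0.2, 14.1], [0, -0.2, 14.1], [0, -0.2, 14.1], [0, -0.2, 14.1], [0, -0.2, 13], [0, -0.2, 11], [0, -0.2, 8], [0, -0.2, 4], [0, -0.2, 0], [0, -0.2, 0], [0, -0.2, 0]], "dr": [[0, 0, 0], [0, 0, 0], [0, 0, 0], [0, 0, 0], [0, 0, 0], [0, 0, 0], [0, 0, 0], [0, 0, 0], [0, 0, 0], [0, 0, 0], [0, 0, 0], [0, 0, 0], [0, 0, 0], [0, 0, 0], [0, 0, 0], [0, 0, 0], [0, 0, 0], [0, 0, 0]], "claw": [5.5, 5.5, 5.5, 5.5, 5.5, 5.5, 1.5, 1.5, 1.5, 1.5, 1.5, 1.5, 1.5, 1.5, 1.5, 1.5, 1.5, 1.5]}}

```text
time: 29.35
tcp_pos: [0.5059, -0.1314, 0.2003]
ee_rot: [0.646, 0.763, -0.0, -0.001]
contact_force: [-0.2, 0.4, -2.1]
gripper_width: 0.225
grip_force: 39.4
```

```bash
python3 - <<'E'
from h import *
need(PLACE["y"],.2,B)
E
```

```text
t 29.35 delta cm [27.13 12.32  0.03] dr deg [ -0.04  -0.06 -37.  ]
```

Request:
{"api": "arm_command", "payload": {"delta_pos": [[1, 0.5, 0], [3, 1.4, 0], [6, 2.7, 0], [10, 4.5, 0], [14, 6.4, 0], [18, 8.2, 0], [22, 10, 0], [25, 11.4, 0], [26.5, 12, 0], [27.1, 12.3, 0], [27.1, 12.3, 0], [27.1, 12.3, 0], [27.1, 12.3, 0]], "dr": [[0, 0, -1], [0, 0, -4], [0, 0, -8], [0, 0, -13], [0, 0, -19], [0, 0, -25], [0, 0, -30], [0, 0, -34], [0, 0, -36], [0, 0, -37], [0, 0, -37], [0, 0, -37], [0, 0, -37]], "claw": [1.5, 1.5, 1.5, 1.5, 1.5, 1.5, 1.5, 1.5, 1.5, 1.5, 1.5, 1.5, 1.5]}}

```text
time: 30.98
tcp_pos: [0.5832, 0.1549, 0.2011]
ee_rot: [0.371, 0.929, -0.0, 0.0]
contact_force: [0.3, -0.5, -1.2]
gripper_width: 0.225
grip_force: 39.4
```

```bash
python3 - <<'E'
from h import *
need(PLACE["y"],.053,B)
E
```

```text
t 30.98 delta cm [ 0.16  0.07 14.81] dr deg [ 0.    0.01 -0.09]
```

Request:
{"api": "arm_command", "payload": {"delta_pos": [[0.1, 0.1, 4], [0.1, 0.1, 8], [0.1, 0.1, 11], [0.1, 0.1, 13], [0.1, 0.1, 14.2], [0.1, 0.1, 14.7], [0.1, 0.1, 14.8], [0.1, 0.1, 14.8], [0.1, 0.1, 14.8], [0.1, 0.1, 14.8], [0.1, 0.1, 14.8], [0.1, 0.1, 14.8], [0.1, 0.1, 14.8], [0.1, 0.1, 13], [0.1, 0.1, 10], [0.1, 0.1, 6], [0.1, 0.1, 2], [0.1, 0.1, -2], [0.1, 0.1, -2], [0.1, 0.1, -2]], "dr": [[0, 0, 0], [0, 0, 0], [0, 0, 0], [0, 0, 0], [0, 0, 0], [0, 0, 0], [0, 0, 0], [0, 0, 0], [0, 0, 0], [0, 0, 0], [0, 0, 0], [0, 0, 0], [0, 0, 0], [0, 0, 0], [0, 0, 0], [0, 0, 0], [0, 0, 0], [0, 0, 0], [0, 0, 0], [0, 0, 0]], "claw": [1.5, 1.5, 1.5, 1.5, 1.5, 1.5, 1.5, 1.5, 5.5, 5.5, 5.5, 5.5, 5.5, 5.5, 5.5, 5.5, 5.5, 5.5, 5.5, 5.5]}}

```text
time: 33.48
tcp_pos: [0.5829, 0.1572, 0.2214]
ee_rot: [0.371, 0.929, 0.0, 0.0]
contact_force: [-0.4, -0.2, -0.3]
gripper_width: 0.644
grip_force: 0.0
```

Request:
{"api": "arm_command", "payload": {"delta_pos": [[-4, -3, 0], [-8, -6, 0], [-12, -9, 0], [-16, -12, 0], [-20, -15, 0], [-24, -18, 0], [-24, -18, 0], [-24, -18, 0], [-24, -18, 0]], "dr": [[0, 0, 0], [0, 0, 0], [0, 0, 0], [0, 0, 0], [0, 0, 0], [0, 0, 0], [0, 0, 0], [0, 0, 0], [0, 0, 0]], "claw": [5.5, 5.5, 5.5, 5.5, 5.5, 5.5, 5.5, 5.5, 5.5]}}

```text
time: 34.6
tcp_pos: [0.6329, -0.137, 0.2205]
ee_rot: [0.37, 0.929, 0.0, -0.001]
contact_force: [-0.1, -0.1, -0.6]
gripper_width: 0.643
grip_force: 0.0
```

```bash
python3 - <<'E'
from h import *
t=vision.get_image("top")[:,:,::-1]; s=vision.get_image("scene")[:,:,::-1]
print(monitor.sense()["tcp_pos"])
cv2.imwrite("pics/f.png",np.hstack([cv2.resize(t[140:275,105:240],(400,400)),cv2.resize(s[60:200,260:400],(400,400))]))
# predicted handle tops in the crop for a perfect placing
for n,(x,y),k in (("top",(105,140),400/135),("scene",(260,60),400/140)):
    for c in "brwy":
        X=P(n)@np.r_[PLACE[c],.095,1]; print(n,c,((X[:2]/X[2]-[x,y]+.5)*k).round(0))
E
```

```text
[ 0.63320115 -0.13713829  0.2209435 ]
top b [ 80. 286.]
top r [149. 220.]
top w [217. 155.]
top y [283.  91.]
scene b [157.  62.]
scene r [186. 115.]
scene w [217. 172.]
scene y [251. 233.]
```

View pics/f.png

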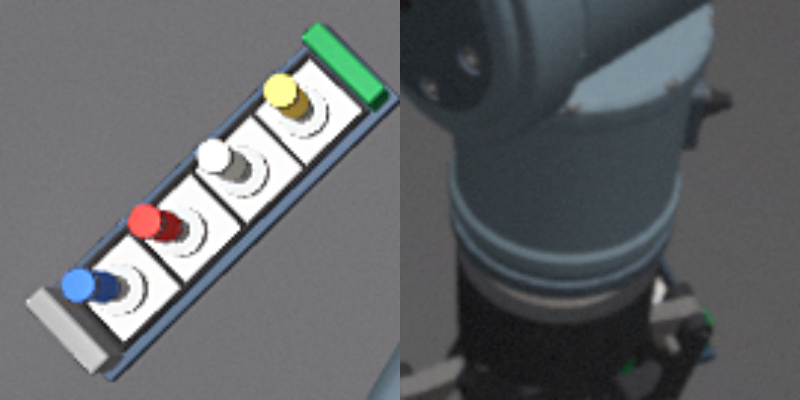

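The top view shows blue (79,286), red (148,221), white (214,156) and yellow (281,92), each upright within about 3 mm of its cell centre and clear of the gripper. The arm blocks the scene view. I hand it in.

```bash
python3 -c "
from cell import r
print(r.hand_in())"
```

```text
the job is handed in; nothing more can be done
None
```

All four gauges stand upright and released in the storage rack in reverse order (from its green end: yellow, white, red, blue); I handed the job in at about 35 s, but the hand-in call returned no verdict.

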